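# Sieve the hazelnuts out of the walnuts

## Robot

A 6-joint arm with a two-finger parallel gripper is mounted at the origin on the work surface. World frame = base frame: x ahead of the robot, y to its left, z up, the work surface at z = 0. Lengths are in m, angles in rad, forces in N, time in s.
With the tool pointing down it reaches from about 0.325 to 0.775 m from the base axis. Payload 5.5 kg.
Tool frame: the origin (TCP) lies on the centre line of the jaws, within the pads' length; the fingertips stand 11 mm ahead of it and the grasp point (between the pads) lies 8 mm behind it; z points along the fingers, y is the direction in which the jaws open and shut (so a half turn about z gives the same grasp; the last joint's range is limited). The gripper opens to 85 mm and grips with 20 to 120 N. Pads are 22 mm wide; open, the fingers measure 114 mm over their backs; the gripper's body (76 mm by 85 mm) begins 54 mm behind the grasp point. The pads swing forward as they close: fully open they stand 13 mm farther back than shut.
Start: joints at [1.063, 0.091, 1.231, -0, 1.82, -0.057], TCP at [0.261, 0.54, 0.242] pointing down, gripper open.
Joint ranges: [-2.87, 2.87], [-0.86, 2.18], [0.17, 2.46], [-1.51, 4.65], [0.06, 2.69], [-2.65, 2.65]. Speed limits (rad/s): [2.57, 2.57, 3.01, 3.14, 3.14, 3.14].

## Interface

Orientations are given as [roll, pitch, yaw] about the fixed x, y, z axes, in that order (R = Rz(yaw) Ry(pitch) Rx(roll)).
In Python, from plant import robot, viewer, silhouettes gives the robot as it stands.
- The arm moves only by the tool arm_command, never from a script. Its argument "steps" is a list of rows, each an object of numbers: "dx", "dy", "dz": the shift along the tool's x, y, z normalised to -1 to 1, where 1 is 300 mm; "wx", "wy", "wz": the turn, a rotation vector about the tool's x, y, z normalised to -1 to 1, where 1 is pi/2 rad. In form: [{"dx": .., "dy": .., "dz": .., "wx": .., "wy": .., "wz": ..}, ...]. A call has 1 to 20 rows; each row shifts and turns the pose as measured when the row begins, along the tool's axes as they then stand; what a row does not reach is not made up. A row lasts 1/12 s, in which the tool goes at most 41.7 mm and 7.16 degrees, less where a joint would pass 70% of its speed; a pose out of reach is approached as far as the arm can. A call with a number of a shift or a turn outside -1 to 1 is refused whole. A call with a gripper value outside its range is refused whole. "fingers" is the gripper command: -1 is shut, 1 is fully open, values between are in proportion, set as the call begins (left out, the last holds). The fingers move at their own pace and stop on an object; "squeeze" is the grip in N (left out, the last holds). Time passes only in rows, so rows that do not move let the fingers close. It gives the time, the measured TCP pose, the force and the opening at its end, in the units of the state.
- robot.get_obs(): the state, without advancing time (a new reading comes with each control period).
- viewer.read_camera(name): name is "scene" or "side" or "wrist"; returns (picture, depth): 420x560x3 uint8, red, green, blue; 420x560 float32, m along the optical axis (not along the pixel's ray), 0 where there is no reading.
- viewer.camera_model(name): a dict with "fx", "fy", "cx", "cy" (pixels), "extrinsics" (4x4, takes a point from camera to world coordinates); the wrist camera has in their place "hand_eye" (4x4, takes a point from camera to tool coordinates, whose origin is the TCP and whose axes are the flange's). Camera axes: x right, y up, looking along -z (the intrinsics and any distortion apply to the point x, -y, -z); pixel columns grow to the right and rows downward; lengths in m; the calibration is good to about 2 mm. A picture is of the moment at which its call begins: read the wrist's pose just before it. camera_model takes no time and is no camera call.
- robot.sign_off(): hands the job in, once; it reports no verdict.
Trained networks look in the newest picture that a camera, given by its name, has taken for a name from the list of things; names that differ only in an ending like _2 or _b are one class to them, and where a whole thing is asked for, a point or a joint stands for the part that bears it (a point fixed in the world has none). Each returns a list of dicts, best first, with "score" (0 to 1); they miss things now and then, are a little off and sometimes report something else, mostly with a low value. They report only what shows in the picture. A call takes as long as a camera call. They do not tell look-alikes from the thing itself.
- silhouettes(target, camera): "pixels" (420x560 bool, what is visible of it) and "point" ([row, column] in pixels, amid what is visible of it).
The state is a dict: "time": time; "joints": joint angles; "dq": joint speeds; "joint_torque": joint torques, N m; "ee_pos": TCP position; "orientation": TCP orientation; "force": force on the tool from outside, world axes, zero at the start; "ft_torque": the same for the moment, N m; "opening": finger opening in m.
Only numpy, scipy, OpenCV 4.12 (cv2) and the standard library are available. Lean on these libraries where they do the work, as an engineer would, in place of code of your own. Each camera call takes 0.05 s, during which the arm holds its last target. There are 200 camera calls.

## Task

Some hazelnuts got mixed in with the walnuts on the nut sieve. Shake the sieve over the steel pan until all four hazelnuts have dropped through into the pan, then tip the three walnuts off the sieve's lip into the wooden crate and set the empty sieve back level and square across the pan. Do not touch the nuts with the gripper, and leave the other goods on the counter where they are.

Things in the scene. Friction and masses are not known exactly. Their poses are not given: they have to be found in the camera images.
- sieve_handle (a point): Centre of the grip of the nut sieve (300 to 420 g empty, balances within 10 mm of the grip): a level wooden bar along the sieve's y, 14 thick (x), 24 tall, 162 long, on a flat steel strap at each end; grasp it from above across its 14. Axes are the sieve's: z up, x from the pouring lip to the closed rear, y along the bar. The sieve's underside is 100 below
- sieve_floor (a point): Middle of the sieve's floor, level with its slat tops, 93 below sieve_handle, same axes. Three steel slats along x (14 wide, at y = -40, 0, 40) leave four slots 26 wide: hazelnuts pass, walnuts lie cradled in them. Hazelnuts stay on the slats until the sieve is shaken along y (half of g will do; repeated quick 50 mm strokes) or rocked
- sieve_frame (a point): Point on the sieve's underside midway between its ends, 100 below sieve_handle, same axes. Wooden side boards 8 thick, 48 tall, run from x = -125 to 125 at y = -77 and 77; a rear wall as high stands at x = 88. Walnuts can leave only over the lip at -x
- sieve_lip (a point): Middle of the sieve's pouring edge, 124 in -x and 79 below sieve_handle, same axes. The steel lip rises 20 degrees from the floor's end at x = -76 to this edge, between the side boards, whose ends stand 27 above the edge and 21 below it. Walnuts run off when the sieve is tipped lip down by 45 degrees or more
- pan: Steel catch pan under the sieve, fixed; origin on the counter at its centre. Inside 200 (x) by 210 (y), rim 75 high, flange 228 by 234 outside. The sieve starts across it, x along pan x, its side boards on the rims at x = -107 and 107, handle 175 above the pan's origin and near its centre; the lip overhangs the -x rim, towards the crate. The sieve is free to slide 25 along y on the rims
- crate: Open slatted wooden crate for the walnuts, fixed, empty; outside 240 (x) by 200 (y) by 74 high, floor 6, walls 6; origin on the counter at its centre. It stands to the robot's right of the pan
- walnut_a_mid (a point): In-shell walnut, round, about 40 across and 42 tall, 18 g; the point is its centre. It starts in a slot of the sieve
- walnut_b_mid (a point): In-shell walnut, round, about 40 across and 42 tall, 18 g; the point is its centre. It starts in a slot of the sieve
- walnut_c_mid (a point): In-shell walnut, round, about 40 across and 42 tall, 18 g; the point is its centre. It starts in a slot of the sieve
- hazelnut_a_mid (a point): In-shell hazelnut, round with a small flat base, 20 across and 20 tall, 10 g; the point is its centre. It starts on a slat of the sieve
- hazelnut_b_mid (a point): In-shell hazelnut, round with a small flat base, 20 across and 20 tall, 10 g; the point is its centre. It starts on a slat of the sieve
- hazelnut_c_mid (a point): In-shell hazelnut, round with a small flat base, 20 across and 20 tall, 10 g; the point is its centre. It starts on a slat of the sieve
- hazelnut_d_mid (a point): In-shell hazelnut, round with a small flat base, 20 across and 20 tall, 10 g; the point is its centre. It starts on a slat of the sieve
- jar: Bystander: screw-top glass jar, 90 across, 140 high; origin at the centre of its underside
- tin: Bystander: tin, 75 across, 110 high; origin at the centre of its underside
- carton: Bystander: upright carton 65 x 120 x 160 high; origin at the centre of its underside
- scoop: Bystander: aluminium scoop, bowl 110 x 75 x 45 high towards its +x and a 100 long handle towards -x; origin underneath, where they join
- card_stand: Bystander: blank price card on a stand with a 70 mm foot, 186 high in all, card 110 wide; origin at the centre of its underside
Mind the look-alikes: they are no part of the job. What is shaped like the part that bears walnut_b_mid but purple or red is not meant.

How it is judged:
On the way, in this order (a step that is already met when the one before it is completed fails the run):
1. all four hazelnuts have fallen into the pan (x of hazelnut_a_mid in the frame of pan between -0.103 and 0.103 m and y of hazelnut_a_mid in the frame of pan between -0.108 and 0.108 m and z of hazelnut_a_mid in the frame of pan between 0 and 0.06 m and x of hazelnut_b_mid in the frame of pan between -0.103 and 0.103 m and y of hazelnut_b_mid in the frame of pan between -0.108 and 0.108 m and z of hazelnut_b_mid in the frame of pan between 0 and 0.06 m and x of hazelnut_c_mid in the frame of pan between -0.103 and 0.103 m and y of hazelnut_c_mid in the frame of pan between -0.108 and 0.108 m and z of hazelnut_c_mid in the frame of pan between 0 and 0.06 m and x of hazelnut_d_mid in the frame of pan between -0.103 and 0.103 m and y of hazelnut_d_mid in the frame of pan between -0.108 and 0.108 m and z of hazelnut_d_mid in the frame of pan between 0 and 0.06 m), for 0.2 s.
2. all three walnuts are in the crate (x of walnut_a_mid in the frame of crate between -0.118 and 0.118 m and y of walnut_a_mid in the frame of crate between -0.098 and 0.098 m and z of walnut_a_mid in the frame of crate between 0 and 0.075 m and x of walnut_b_mid in the frame of crate between -0.118 and 0.118 m and y of walnut_b_mid in the frame of crate between -0.098 and 0.098 m and z of walnut_b_mid in the frame of crate between 0 and 0.075 m and x of walnut_c_mid in the frame of crate between -0.118 and 0.118 m and y of walnut_c_mid in the frame of crate between -0.098 and 0.098 m and z of walnut_c_mid in the frame of crate between 0 and 0.075 m), for 0.2 s.
At the end, for the whole second after the job is handed in: The hazelnuts lie in the pan and the walnuts in the crate, below its rim; the sieve rests across the pan on its rims: handle centred within 20 mm (pan x) and 30 mm (pan y), 168 to 182 mm above the counter, level within 0.06 rad, square within 0.17 rad (lip to either side) (all of step 1 and all of step 2 and x of sieve_handle in the frame of pan between -0.02 and 0.02 m and y of sieve_handle in the frame of pan between -0.03 and 0.03 m and z of sieve_handle in the frame of pan between 0.168 and 0.182 m and angle between sieve_handle's own z axis and vertical below 0.06 rad and angle between the x axis of sieve_handle and the x axis of pan, either way round below 0.17 rad); the robot touches nothing.
It fails at once if the gripper or arm touches a nut (contact force between any of the fingers, the arm and walnut_a above 0.3 N or contact force between any of the fingers, the arm and walnut_b above 0.3 N or contact force between any of the fingers, the arm and walnut_c above 0.3 N or contact force between any of the fingers, the arm and hazelnut_a above 0.3 N or contact force between any of the fingers, the arm and hazelnut_b above 0.3 N or contact force between any of the fingers, the arm and hazelnut_c above 0.3 N or contact force between any of the fingers, the arm and hazelnut_d above 0.3 N).
It fails at once if a bystander on the counter (jar, tin, carton, scoop, price card) is moved by more than 30 mm (distance of any of jar, tin, carton, scoop, card_stand from where it was at the start of the episode above 0.03 m).
It also fails if it takes over 51 s, if anything falls off the work surface, if the arm or the gripper's body presses on something with over 40 N, if the wrist force passes 120 N, or if a joint passes its speed limit or range.

## Working session

There is one attempt and no reset: what is moved stays moved. The work goes in short steps, Python scripts to look and compute and a tool call to move; the robot and the scene stay as the last step left them, time stands still between calls to the robot, and variables do not carry over. Pictures are saved under pics/ and viewed, about 8 in all and at most 12, crops included, and the job is handed in when it is done.

Besides the shell and the picture viewer there is one more tool, called after "Call:" by a JSON object that holds its "op" and its "data". arm_command: Moves the arm, as the interface text tells. Its arguments: {"type":"object","properties":{"steps":{"type":"array"},"fingers":{"type":"number"},"squeeze":{"type":"number"}},"required":["steps"]}

```bash
ls; mkdir -p pics; cat > h.py <<'E'
import numpy as np, cv2
from plant import robot, viewer, silhouettes
from scipy.spatial.transform import Rotation as R
def snap(cam,name=None):
    o=robot.get_obs(); p,d=viewer.read_camera(cam)
    if name: cv2.imwrite('pics/'+name,p[:,:,::-1])
    return o,p,d
def T(o):
    M=np.eye(4); M[:3,:3]=R.from_euler('xyz',o['orientation']).as_matrix(); M[:3,3]=o['ee_pos']; return M
def cloud(cam,d,o=None):
    m=viewer.camera_model(cam)
    v,u=np.mgrid[:d.shape[0],:d.shape[1]]
    P=np.stack([(u-m['cx'])/m['fx']*d,-(v-m['cy'])/m['fy']*d,-d,np.ones_like(d)],-1)
    E=np.array(m['extrinsics']) if cam!='wrist' else T(o)@np.array(m['hand_eye'])
    W=(P@E.T)[...,:3]; W[d==0]=np.nan
    return W
E
python3 - <<'E'
from h import *
for c in ['scene','side']:
    o,p,d=snap(c,c+'0.png'); W=cloud(c,d)
    print(c,{k:v for k,v in viewer.camera_model(c).items() if k!='extrinsics'}, np.round(np.array(viewer.camera_model(c)['extrinsics'])[:3,3],2))
    for t in ['sieve_handle','pan','crate','walnut_a_mid','hazelnut_a_mid','jar','tin','carton','scoop','card_stand']:
        for s in silhouettes(t,c)[:5]:
            q=W[s['pixels']]; print(t,round(s['score'],2),s['point'],np.round(np.nanmedian(q,0),3),np.round(np.nanpercentile(q,2,axis=0),3),np.round(np.nanpercentile(q,98,axis=0),3))
print(robot.get_obs())
E
```

```text
pics
scene {'fx': 504.11940637692237, 'fy': 504.11940637692237, 'cx': 273.94788554951253, 'cy': 212.4458922713019} [1.33 0.42 1.36]
sieve_handle 0.96 [198.0, 337.5] [0.48  0.149 0.096] [0.376 0.03  0.001] [0.567 0.273 0.188]
pan 0.57 [230.0, 339.9] [0.535 0.168 0.022] [ 0.359  0.067 -0.002] [0.599 0.272 0.082]
pan 0.24 [200.1, 337.7] [0.478 0.151 0.096] [0.377 0.031 0.003] [0.567 0.276 0.188]
crate 0.83 [170.4, 221.2] [ 0.501 -0.269  0.013] [ 0.384 -0.375  0.001] [ 0.642 -0.139  0.078]
walnut_a_mid 0.67 [199.8, 360.0] [0.451 0.203 0.109] [0.427 0.181 0.083] [0.463 0.219 0.121]
jar 0.75 [265.8, 266.1] [0.79  0.069 0.12 ] [0.74  0.023 0.012] [0.815 0.101 0.145]
tin 0.8 [239.9, 204.6] [ 0.784 -0.132  0.105] [ 0.743 -0.178  0.002] [ 0.812 -0.11   0.116]
carton 0.83 [280.3, 414.3] [0.636 0.451 0.137] [0.563 0.386 0.001] [0.661 0.513 0.164]
scoop 0.61 [157.7, 160.1] [ 0.556 -0.488  0.009] [ 0.425 -0.551 -0.003] [ 0.627 -0.445  0.041]
card_stand 0.59 [201.5, 175.5] [ 0.721 -0.289  0.113] [ 0.685 -0.34   0.004] [ 0.753 -0.243  0.185]
side {'fx': 430.2105170214739, 'fy': 430.2105170214739, 'c
[... 1201 characters left out ...]
4 0.093] [0.722 0.037 0.007] [0.802 0.107 0.142]
{'time': 1.1, 'joints': array([ 1.06327825e+00,  9.10656324e-02,  1.23070258e+00, -2.35066382e-05,
        1.81981694e+00, -5.66996007e-02]), 'dq': array([ 0.0016386 ,  0.00034141, -0.00040026, -0.00113494, -0.0006798 ,
       -0.00071856]), 'joint_torque': array([-5.53185528e-04, -4.58506465e+01, -4.18082428e+01, -2.69164902e-04,
        1.74701301e-03,  1.27023708e-05]), 'ee_pos': array([0.2614316 , 0.54005414, 0.24229434]), 'orientation': array([3.14158646e+00, 2.31698386e-05, 2.69076838e+00]), 'force': array([ 0.28570203, -0.65044309, -0.22990892]), 'ft_torque': array([-0.00734737,  0.01215904,  0.02958707]), 'opening': 0.0855720054720613}
```

View pics/scene0.png

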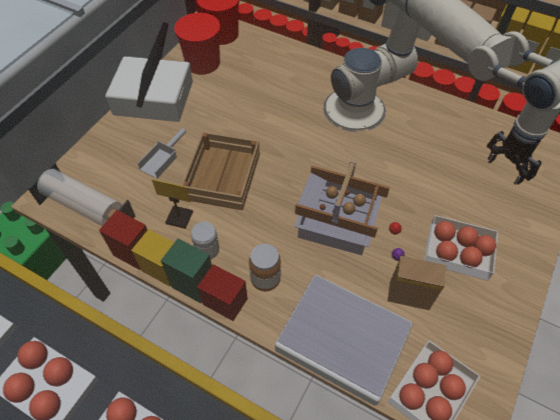

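```bash
python3 - <<'E'
from h import *
allp=[]
for c in ['scene','side']:
    o,p,d=snap(c); W=cloud(c,d).reshape(-1,3)
    m=(W[:,0]>.33)&(W[:,0]<.62)&(W[:,1]>-.02)&(W[:,1]<.33)
    A=W[m]
    h=A[(A[:,2]>.172)&(A[:,2]<.2)]
    r=cv2.minAreaRect(h[:,:2].astype(np.float32)*1000); print(c,'handle',r, np.median(h[:,2]),h[:,2].max())
    u,s,v=np.linalg.svd(h[:,:2]-h[:,:2].mean(0),full_matrices=False); print(v[0],np.degrees(np.arctan2(v[0,1],v[0,0])))
    f=A[(A[:,2]>.068)&(A[:,2]<.08)]; print('flange',cv2.minAreaRect(f[:,:2].astype(np.float32)*1000),f.min(0),f.max(0))
    b=A[(A[:,2]>.118)&(A[:,2]<.13)]; print('boards',cv2.minAreaRect(b[:,:2].astype(np.float32)*1000),np.median(b[:,2]))
    q=W[(W[:,0]>.33)&(W[:,0]<.68)&(W[:,1]>-.41)&(W[:,1]<-.1)&(W[:,2]>.066)&(W[:,2]<.08)]; print('crate',cv2.minAreaRect(q[:,:2].astype(np.float32)*1000))
    if c=='side': cv2.imwrite('pics/sidecrop.png',cv2.resize(p[190:350,220:420,::-1],None,fx=4,fy=4)[:600])
E
```

```text
scene handle ((472.3139343261719, 156.14852905273438), (172.73846435546875, 17.17398452758789), 9.381929397583008) 0.1862677475694594 0.1934099338089097
[0.98658454 0.16325118] 9.395657128793701
flange ((491.83013916015625, 162.72943115234375), (202.62149047851562, 244.25454711914062), 9.997282981872559) [0.37801863 0.05019788 0.06811697] [0.61084329 0.2883926  0.07998426]
boards ((472.0574035644531, 156.10348510742188), (169.8431396484375, 249.02627563476562), 9.565730094909668) 0.12225212292138288
crate ((511.2847595214844, -259.5867614746094), (250.39271545410156, 203.21774291992188), 16.615222930908203)
side handle ((465.49407958984375, 160.57960510253906), (167.10194396972656, 22.132293701171875), 9.151662826538086) 0.18394859031792654 0.19013272957139415
[-0.98659843 -0.16316719] -170.60922077226073
flange ((468.3144226074219, 163.69931030273438), (234.769287109375, 245.70057678222656), 10.974854469299316) [0.33427259 0.03752777 0.06805196] [0.60460559 0.29561584 0.07998279]
boards ((467.19622802734375, 159.53553771972656), (166.790771484375, 252.0237579345703), 9.549552917480469) 0.12255193675247822
crate ((505.14984130859375, -255.47018432617188), (242.09718322753906, 216.0186767578125), 17.2636661529541)
```

The scene shows the sieve at px (342,203), lying across the pan with its lip toward the crate at (222,171). The possible mix-ups are:
- The red nut at (395,228) and the purple nut at (398,254), which are decoys on the counter.
- The tomato trays at (460,247).

The walnuts I want are the brown ones inside the sieve, around (332,192) to (360,200). Next I'll check a close crop.

View pics/sidecrop.png

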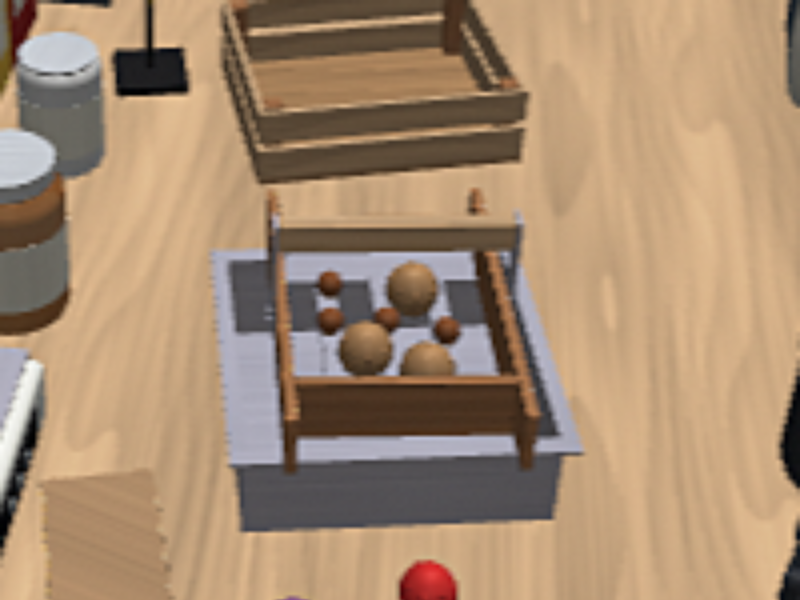

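Call:
{"op": "arm_command", "data": {"steps": [{"dx": 0,"dy": 0,"dz": 0,"wx": 0.079,"wy": 0,"wz": 0},{"wx": 0.079}], "fingers": 1, "squeeze": 100}}

```text
$.steps[1]: bad value
```

```bash
python3 - <<'E'
from h import *
o=robot.get_obs();print(o['time'],o['joints'],o['ee_pos'],o['orientation'])
for n,s4 in (('+',1),('-',-1)):
    j=o['joints']
    M=R.from_euler('z',j[0])*R.from_euler('y',j[1]+j[2])*R.from_euler('z',s4*j[3])*R.from_euler('y',j[4])*R.from_euler('z',j[5]+np.pi/2)
    print(n,np.degrees((M.inv()*R.from_euler('xyz',o['orientation'])).as_rotvec()))
E
```

```text
1.2 [ 1.06329755e+00  9.10785518e-02  1.23068671e+00 -1.41014650e-05
  1.81982343e+00 -5.66724754e-02] [0.26142024 0.54006371 0.24229557] [3.14158948e+00 1.38686404e-05 2.69076288e+00]
+ [-2.87138117e-14  5.57558819e-15 -2.22636748e-14]
- [ 8.87051300e-05 -1.56354813e-03  3.98258828e-04]
```

The crop shows the grip bar, three tan walnuts in the slots and four dark hazelnuts on the slats. The red ball at the bottom (430,580) is a decoy outside the sieve. Next I'll work out which wrist orientation is best for tipping.

```bash
python3 - <<'E'
from h import *
def wrist(j1,s,Rt):
    A=(R.from_euler('y',-s)*R.from_euler('z',-j1)*Rt*R.from_euler('z',-np.pi/2)).as_matrix()
    out=[]
    j5=np.arccos(A[2,2]); j4=np.arctan2(A[1,2],A[0,2]); j6=np.arctan2(A[2,1],-A[2,0])
    return j4,j5,j6
# sieve frame: x=rear dir; tool z=-sieve z; tool x=+-sieve y
def Rt(lip,tilt,flip):
    f=np.array([np.cos(lip),np.sin(lip),0]);u=np.array([0,0,1.])
    X=-(np.cos(tilt)*f-np.sin(tilt)*u); Z=np.cos(tilt)*u+np.sin(tilt)*f
    Y=np.cross(Z,X); x=Y*flip; z=-Z; y=np.cross(z,x)
    return R.from_matrix(np.c_[x,y,z])
for flip in (1,-1):
  print('flip',flip,'start',np.round(wrist(.27,1.3,Rt(np.radians(-80.6),0,flip)),2), Rt(np.radians(-80.6),0,flip).as_euler('xyz'))
  for lip in (-73,-90,-110,-130,-150,-180,-207):
    print(lip,[[list(np.round(wrist(j1,s,Rt(np.radians(lip),np.radians(t),flip)),2)) for t in (0,30,60)] for j1,s in ((-.55,1.3),)])
E
```

```text
flip 1 start [-0.    1.84 -1.46] [ 3.14159265  0.         -2.9775317 ]
-73 [[[np.float64(0.0), np.float64(1.84), np.float64(-2.42)], [np.float64(0.42), np.float64(2.21), np.float64(-2.23)], [np.float64(1.08), np.float64(2.43), np.float64(-1.77)]]]
-90 [[[np.float64(-0.0), np.float64(1.84), np.float64(-2.12)], [np.float64(0.51), np.float64(2.08), np.float64(-1.92)], [np.float64(1.12), np.float64(2.18), np.float64(-1.6)]]]
-110 [[[np.float64(0.0), np.float64(1.84), np.float64(-1.77)], [np.float64(0.55), np.float64(1.9), np.float64(-1.61)], [np.float64(1.1), np.float64(1.88), np.float64(-1.43)]]]
-130 [[[np.float64(0.0), np.float64(1.84), np.float64(-1.42)], [np.float64(0.52), np.float64(1.73), np.float64(-1.31)], [np.float64(1.03), np.float64(1.58), np.float64(-1.26)]]]
-150 [[[np.float64(-0.0), np.float64(1.84), np.float64(-1.07)], [np.float64(0.45), np.float64(1.57), np.float64(-1.01)], [np.float64(0.91), np.float64(1.3), np.float64(-1.07)]]]
-180 [[[np.float64(0.0), np.float64(1.84), np.float64(-0.55)], [np.float64(0.27), np.float64(1.39), np.float64(-0.54)], [np.float64(0.59), np.f
[... 800 characters left out ...]
]]
-130 [[[np.float64(0.0), np.float64(1.84), np.float64(1.72)], [np.float64(0.52), np.float64(1.73), np.float64(1.83)], [np.float64(1.03), np.float64(1.58), np.float64(1.88)]]]
-150 [[[np.float64(-0.0), np.float64(1.84), np.float64(2.07)], [np.float64(0.45), np.float64(1.57), np.float64(2.13)], [np.float64(0.91), np.float64(1.3), np.float64(2.07)]]]
-180 [[[np.float64(0.0), np.float64(1.84), np.float64(2.59)], [np.float64(0.27), np.float64(1.39), np.float64(2.6)], [np.float64(0.59), np.float64(0.95), np.float64(2.48)]]]
-207 [[[np.float64(-0.0), np.float64(1.84), np.float64(3.06)], [np.float64(0.04), np.float64(1.32), np.float64(3.06)], [np.float64(0.1), np.float64(0.8), np.float64(3.04)]]]
```

Call:
{"op": "arm_command", "data": {"steps": [{"dx": 0,"dy": 0,"dz": 0,"wx": 0,"wy": 0,"wz": -0.078},{"dx": 0,"dy": 0,"dz": 0,"wx": 0,"wy": 0,"wz": -0.078},{"dx": 0,"dy": 0,"dz": 0,"wx": 0,"wy": 0,"wz": -0.078},{"dx": 0,"dy": 0,"dz": 0,"wx": 0,"wy": 0,"wz": -0.078},{"dx": 0,"dy": 0,"dz": 0,"wx": 0,"wy": 0,"wz": -0.078}], "fingers": 1, "squeeze": 100}}

```text
time: 1.62
ee_pos: [0.2614, 0.5401, 0.2423]
orientation: [-3.142, -0.0, -2.967]
force: [-0.8, 0.7, 0.4]
opening: 0.0852
```

```bash
cat >> h.py <<'E'
def togo(pos):
    "shift to pos in tool axes, units of the moves (1 = 0.3 m)"
    o=robot.get_obs(); M=T(o); print('t',round(o['time'],2),'ee',np.round(o['ee_pos'],4),'rpy deg',np.round(np.degrees(o['orientation']),1),'open',round(o['opening'],4),'F',np.round(o['force'],1),'j',np.round(o['joints'],2))
    print('tool shift',np.round(M[:3,:3].T@(np.array(pos)-M[:3,3])/.3,4))
E
python3 -c "
from h import *
togo([.469,.158,.24])"
```

```text
t 1.62 ee [0.2614 0.5401 0.2423] rpy deg [-180.   -0. -170.] open 0.0852 F [-0.8  0.7  0.4] j [ 1.06  0.09  1.23 -0.    1.82 -0.68]
tool shift [-0.4599 -1.3745  0.0076]
```

Call:
{"op": "arm_command", "data": {"steps": [{"dx": -0.0418,"dy": -0.125,"dz": 0,"wx": 0,"wy": 0,"wz": 0.006},{"dx": -0.0418,"dy": -0.125,"dz": 0,"wx": 0,"wy": 0,"wz": 0},{"dx": -0.0418,"dy": -0.125,"dz": 0,"wx": 0,"wy": 0,"wz": 0},{"dx": -0.0418,"dy": -0.125,"dz": 0,"wx": 0,"wy": 0,"wz": 0},{"dx": -0.0418,"dy": -0.125,"dz": 0,"wx": 0,"wy": 0,"wz": 0},{"dx": -0.0418,"dy": -0.125,"dz": 0,"wx": 0,"wy": 0,"wz": 0},{"dx": -0.0418,"dy": -0.125,"dz": 0,"wx": 0,"wy": 0,"wz": 0},{"dx": -0.0418,"dy": -0.125,"dz": 0,"wx": 0,"wy": 0,"wz": 0},{"dx": -0.0418,"dy": -0.125,"dz": 0,"wx": 0,"wy": 0,"wz": 0},{"dx": -0.0418,"dy": -0.125,"dz": 0,"wx": 0,"wy": 0,"wz": 0},{"dx": -0.0418,"dy": -0.125,"dz": 0,"wx": 0,"wy": 0,"wz": 0}]}}

```text
time: 2.53
ee_pos: [0.4728, 0.1486, 0.2399]
orientation: [3.141, 0.0, -2.953]
force: [0.4, -0.1, 0.4]
opening: 0.0855
```

```bash
python3 - <<'E'
from h import *
o,p,d=snap('wrist','w1.png'); W=cloud('wrist',d,o).reshape(-1,3)
A=W[np.isfinite(W[:,0])]; A=A[(A[:,0]>.33)&(A[:,0]<.62)&(A[:,1]>-.02)&(A[:,1]<.33)]
h=A[(A[:,2]>.17)&(A[:,2]<.2)]; r=cv2.minAreaRect(h[:,:2].astype(np.float32)*1000); print('handle',r,np.percentile(h[:,2],[5,50,95]),len(h))
f=A[(A[:,2]>.068)&(A[:,2]<.08)]; print('flange',cv2.minAreaRect(f[:,:2].astype(np.float32)*1000))
togo([.469,.158,.167])
E
```

```text
handle ((468.1264343261719, 159.73316955566406), (168.32095336914062, 17.926179885864258), 9.392544746398926) [0.18352286 0.18619175 0.18729641] 5353
flange ((469.67822265625, 162.811767578125), (240.75021362304688, 233.17738342285156), 13.140247344970703)
t 2.58 ee [0.4758 0.1422 0.2394] rpy deg [-1.797e+02  1.000e-01 -1.696e+02] open 0.0857 F [ 0.7 -4.9 -0.6] j [ 0.22 -0.19  1.51 -0.    1.82 -1.53]
tool shift [0.0129 0.057  0.2412]
```

View pics/w1.png

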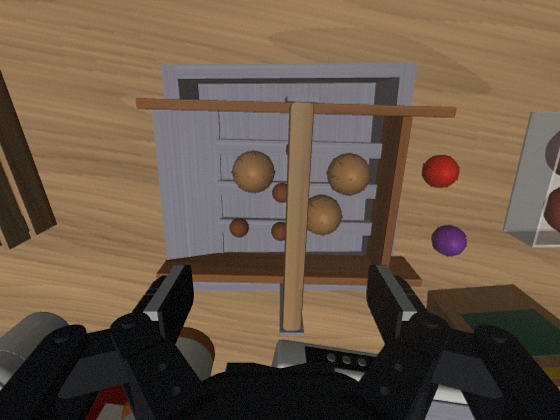

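Call:
{"op": "arm_command", "data": {"steps": [{"dx": 0.014,"dy": 0.06,"dz": 0,"wx": 0,"wy": 0,"wz": 0.011},{"dx": 0,"dy": 0,"dz": 0,"wx": 0,"wy": 0,"wz": 0},{"dx": 0,"dy": 0,"dz": 0,"wx": 0,"wy": 0,"wz": 0}]}}

```text
time: 2.83
ee_pos: [0.4703, 0.1542, 0.2391]
orientation: [-3.136, 0.001, -2.988]
force: [0.3, -0.2, 1.1]
opening: 0.0856
```

```bash
python3 -c "
from h import *
togo([.4685,.159,.167])"
```

```text
t 2.83 ee [0.4703 0.1542 0.2391] rpy deg [-1.797e+02  1.000e-01 -1.712e+02] open 0.0856 F [ 0.3 -0.2  1.1] j [ 0.25 -0.19  1.51 -0.01  1.82 -1.47]
tool shift [0.0038 0.018  0.2402]
```

Call:
{"op": "arm_command", "data": {"steps": [{"dx": 0.004,"dy": 0.02,"dz": 0.06,"wx": 0,"wy": 0,"wz": -0.006},{"dx": 0,"dy": 0,"dz": 0.08,"wx": 0,"wy": 0,"wz": 0},{"dx": 0,"dy": 0,"dz": 0.07,"wx": 0,"wy": 0,"wz": 0},{"dx": 0,"dy": 0,"dz": 0.02,"wx": 0,"wy": 0,"wz": 0},{"dx": 0,"dy": 0,"dz": 0,"wx": 0,"wy": 0,"wz": 0}]}}

```text
time: 3.25
ee_pos: [0.4685, 0.1621, 0.1703]
orientation: [-3.136, 0.006, -2.972]
force: [-0.1, 0.0, -0.3]
opening: 0.0857
```

```bash
python3 -c "
from h import *
togo([.4685,.159,.167])"
```

```text
t 3.25 ee [0.4685 0.1621 0.1703] rpy deg [-179.7    0.4 -170.3] open 0.0857 F [-0.1  0.  -0.3] j [ 0.27 -0.2   1.64 -0.01  1.7  -1.47]
tool shift [ 0.0017 -0.0101  0.011 ]
```

Call:
{"op": "arm_command", "data": {"steps": [{"dx": 0.001,"dy": -0.01,"dz": 0.011,"wx": 0,"wy": -0.004,"wz": 0},{"dx": 0,"dy": 0,"dz": 0,"wx": 0,"wy": 0,"wz": 0},{"dx": 0,"dy": 0,"dz": 0,"wx": 0,"wy": 0,"wz": 0}]}}

```text
time: 3.5
ee_pos: [0.4689, 0.1597, 0.1689]
orientation: [-3.136, 0.015, -2.969]
force: [-0.2, 0.5, 0.5]
opening: 0.0855
```

Call:
{"op": "arm_command", "data": {"steps": [{"dx": 0,"dy": 0,"dz": 0,"wx": 0,"wy": 0,"wz": 0},{"dx": 0,"dy": 0,"dz": 0,"wx": 0,"wy": 0,"wz": 0},{"dx": 0,"dy": 0,"dz": 0,"wx": 0,"wy": 0,"wz": 0},{"dx": 0,"dy": 0,"dz": 0,"wx": 0,"wy": 0,"wz": 0},{"dx": 0,"dy": 0,"dz": 0,"wx": 0,"wy": 0,"wz": 0},{"dx": 0,"dy": 0,"dz": 0,"wx": 0,"wy": 0,"wz": 0}], "fingers": -1, "squeeze": 100}}

```text
time: 4.0
ee_pos: [0.4706, 0.1598, 0.1734]
orientation: [-3.137, 0.022, -2.97]
force: [-3.3, 1.4, 11.9]
opening: 0.0126
```

```bash
python3 -c "
from h import *
togo([.4685,.159,.167])"
```

```text
t 4.0 ee [0.4706 0.1598 0.1734] rpy deg [-179.7    1.2 -170.1] open 0.0126 F [-3.3  1.4 11.9] j [ 0.26 -0.21  1.64 -0.01  1.69 -1.48]
tool shift [ 0.0077 -0.0013  0.0212]
```

Call:
{"op": "arm_command", "data": {"steps": [{"dx": 0,"dy": 0,"dz": -0.02,"wx": 0,"wy": 0,"wz": 0},{"dx": 0,"dy": 0,"dz": -0.02,"wx": 0,"wy": 0,"wz": 0},{"dx": 0,"dy": 0,"dz": 0,"wx": 0,"wy": 0,"wz": 0}]}}

```text
time: 4.25
ee_pos: [0.4694, 0.1595, 0.1845]
orientation: [-3.136, 0.018, -2.97]
force: [0.4, -0.2, -2.9]
opening: 0.0124
```

```bash
cat >> h.py <<'E'
def bar(cam='side'):
    o,p,d=snap(cam); W=cloud(cam,d,o).reshape(-1,3); e=o['ee_pos']; 
    A=W[np.isfinite(W[:,0])]; A=A[np.linalg.norm(A-np.array([.469,.159,e[2]]),axis=1)<.16]
    return A
E
python3 - <<'E'
from h import *
togo([.469,.159,.187])
o,p,d=snap('side','s2.png'); W=cloud('side',d)
cv2.imwrite('pics/s2c.png',cv2.resize(p[190:350,220:420,::-1],None,fx=4,fy=4)[:600])
A=W.reshape(-1,3); A=A[(A[:,0]>.33)&(A[:,0]<.62)&(A[:,1]>.25)&(A[:,1]<.32)&(A[:,2]>.1)]
# rear wall top edge: slope along x
xs=np.arange(.38,.56,.02)
print([ (round(x,2),round(float(A[(abs(A[:,0]-x)<.006),2].max()),4)) for x in xs if (abs(A[:,0]-x)<.006).any()])
E
```

```text
t 4.25 ee [0.4694 0.1595 0.1845] rpy deg [-179.7    1.  -170.2] open 0.0124 F [ 0.4 -0.2 -2.9] j [ 0.26 -0.21  1.62 -0.01  1.71 -1.48]
tool shift [ 0.0014 -0.0016 -0.0085]
[(np.float64(0.38), 0.1343), (np.float64(0.44), 0.1329), (np.float64(0.46), 0.1373), (np.float64(0.48), 0.1354), (np.float64(0.5), 0.137), (np.float64(0.52), 0.1371)]
```

View pics/s2c.png

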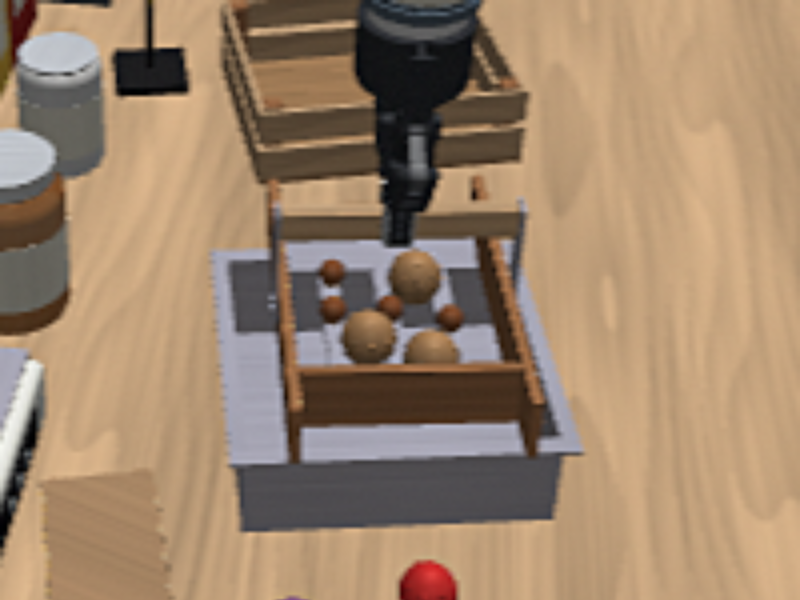

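Lifted 12 mm and level. All three walnuts and four hazelnuts are still aboard. Now I'll shake along tool x.

Call:
{"op": "arm_command", "data": {"steps": [{"dx": -0.07,"dy": 0,"dz": 0,"wx": 0,"wy": 0,"wz": 0},{"dx": 0.139,"dy": 0,"dz": 0,"wx": 0,"wy": 0,"wz": 0},{"dx": -0.139,"dy": 0,"dz": 0,"wx": 0,"wy": 0,"wz": 0},{"dx": 0.139,"dy": 0,"dz": 0,"wx": 0,"wy": 0,"wz": 0},{"dx": -0.139,"dy": 0,"dz": 0,"wx": 0,"wy": 0,"wz": 0},{"dx": 0.139,"dy": 0,"dz": 0,"wx": 0,"wy": 0,"wz": 0},{"dx": -0.139,"dy": 0,"dz": 0,"wx": 0,"wy": 0,"wz": 0},{"dx": 0.139,"dy": 0,"dz": 0,"wx": 0,"wy": 0,"wz": 0}]}}

```text
time: 4.97
ee_pos: [0.4607, 0.1569, 0.157]
orientation: [-3.13, -0.05, -2.97]
force: [7.7, 1.0, -1.2]
opening: 0.0121
```

```bash
python3 - <<'E'
from h import *
togo([.469,.159,.185])
o,p,d=snap('side')
cv2.imwrite('pics/s3c.png',cv2.resize(p[190:350,220:420,::-1],None,fx=4,fy=4)[:600])
E
```

```text
t 4.97 ee [0.4607 0.1569 0.157 ] rpy deg [-179.4   -2.9 -170.2] open 0.0121 F [ 7.7  1.  -1.2] j [ 0.26 -0.17  1.64 -0.01  1.73 -1.48]
tool shift [-0.0238  0.001  -0.0948]
```

View pics/s3c.png

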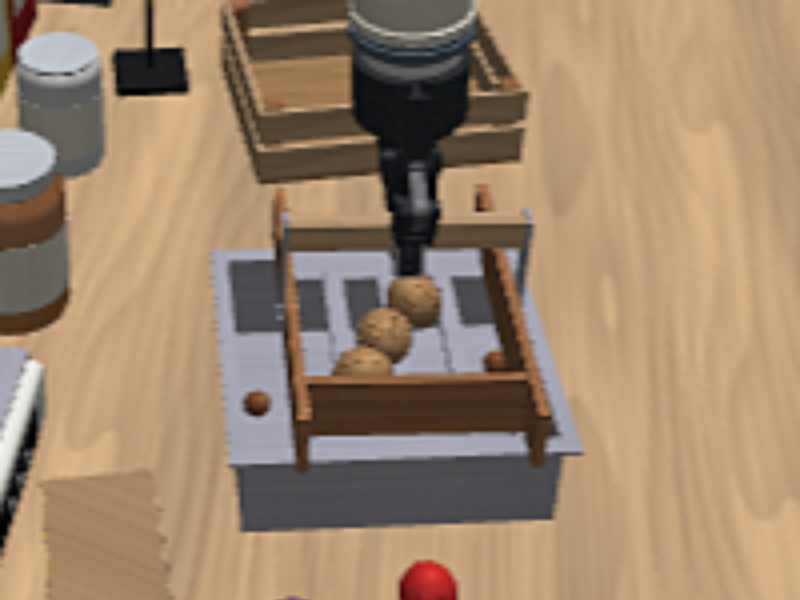

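```bash
python3 - <<'E'
from h import *
o,p,d=snap('side'); W=cloud('side',d)
for (x,y) in ((255,403),(495,360),(410,262),(400,235),(310,230),(500,230)):
    c,r=220+x/4,190+y/4; print((x,y),np.round(W[int(r),int(c)],3))
print([(np.round(np.nanmedian(W[s['pixels']],0),3),round(s['score'],2)) for s in silhouettes('hazelnut_a_mid','side')])
togo([.469,.159,.19])
o,p,d=snap('scene'); W=cloud('scene',d); 
print([(np.round(np.nanmedian(W[s['pixels']],0),3),s['point'],round(s['score'],2)) for s in silhouettes('hazelnut_a_mid','scene')])
W=W.reshape(-1,3); h=W[(W[:,0]>.37)&(W[:,0]<.57)&(W[:,1]>.1)&(W[:,1]<.2)&(W[:,2]>.165)&(W[:,2]<.21)]
for lo in np.arange(.39,.56,.02):
    k=h[abs(h[:,0]-lo)<.008]; print(round(lo,2),len(k),np.round(np.median(k,0),3) if len(k) else '')
E
```

```text
(255, 403) [0.562 0.169 0.018]
(495, 360) [0.388 0.102 0.02 ]
(410, 262) [0.457 0.07  0.082]
(400, 235) [0.464 0.166 0.181]
(310, 230) [0.525 0.18  0.188]
(500, 230) [0.398 0.154 0.182]
[]
t 5.12 ee [0.4473 0.1544 0.1599] rpy deg [-179.4   -3.2 -170.1] open 0.0123 F [-0.3  0.3 -3.4] j [ 0.26 -0.2   1.66 -0.01  1.74 -1.48]
tool shift [-0.068   0.0014 -0.1045]
[]
0.39 0 
0.41 0 
0.43 3 [0.435 0.182 0.204]
0.45 85 [0.453 0.166 0.198]
0.47 72 [0.467 0.143 0.195]
0.49 25 [0.488 0.16  0.19 ]
0.51 24 [0.51  0.163 0.191]
0.53 52 [0.531 0.166 0.183]
0.55 0
```

Both visible hazelnuts are at z≈0.02, so they are in the pan. The arm sagged during the shake, so I'll raise and re-level, then count the nuts.

Call:
{"op": "arm_command", "data": {"steps": [{"dx": -0.03,"dy": 0,"dz": -0.07,"wx": 0,"wy": -0.02,"wz": 0},{"dx": -0.03,"dy": 0,"dz": -0.07,"wx": 0,"wy": -0.02,"wz": 0},{"dx": -0.01,"dy": 0,"dz": -0.06,"wx": 0,"wy": 0,"wz": 0},{"dx": 0,"dy": 0,"dz": -0.02,"wx": 0,"wy": 0,"wz": 0},{"dx": 0,"dy": 0,"dz": 0,"wx": 0,"wy": 0,"wz": 0}]}}

```text
time: 5.63
ee_pos: [0.4686, 0.1584, 0.2302]
orientation: [-3.131, 0.018, -2.968]
force: [0.2, 0.6, -2.5]
opening: 0.0121
```

```bash
python3 - <<'E'
from h import *
togo([.469,.159,.23])
ims=[]
for c,(r,q) in (('wrist',(40,110)),('scene',(150,270)),('side',(190,220))):
    o,p,d=snap(c); W=cloud(c,d,o); n=(280 if c=='wrist' else 150)
    ims.append(cv2.resize(p[r:r+n,q:q+n*4//3,::-1],(400,300)))
    hsv=cv2.cvtColor(p,cv2.COLOR_RGB2HSV)
    if c!='wrist': print(c,[(np.round(np.nanmedian(W[s['pixels']],0),3),s['point']) for s in silhouettes('walnut_a_mid',c)])
    A=W.reshape(-1,3)
    if c=='side':
        k=A[(A[:,0]>.33)&(A[:,0]<.62)&(A[:,1]>.22)&(A[:,1]<.29)&(A[:,2]>.13)]
        for x in np.arange(.4,.56,.03):
            m=abs(k[:,0]-x)<.006
            if m.any(): print(round(x,2),round(float(np.percentile(k[m,2],97)),4))
ims.append(np.zeros_like(ims[0]))
cv2.imwrite('pics/m4.png',np.vstack([np.hstack(ims[:2]),np.hstack(ims[2:])]))
E
```

```text
t 5.63 ee [0.4686 0.1584 0.2302] rpy deg [-179.4    1.  -170. ] open 0.0121 F [ 0.2  0.6 -2.5] j [ 0.27 -0.21  1.54 -0.01  1.79 -1.48]
tool shift [-0.0016  0.0017  0.0008]
scene [(array([0.504, 0.155, 0.171]), [188.4, 335.3]), (array([0.495, 0.224, 0.184]), [199.8, 362.7]), (array([ 0.555, -0.488,  0.011]), [159.1, 159.8])]
side [(array([0.482, 0.226, 0.186]), [257.2, 312.4])]
0.4 0.1917
0.43 0.5816
0.46 0.5969
0.49 0.5758
0.52 0.1995
```

View pics/m4.png

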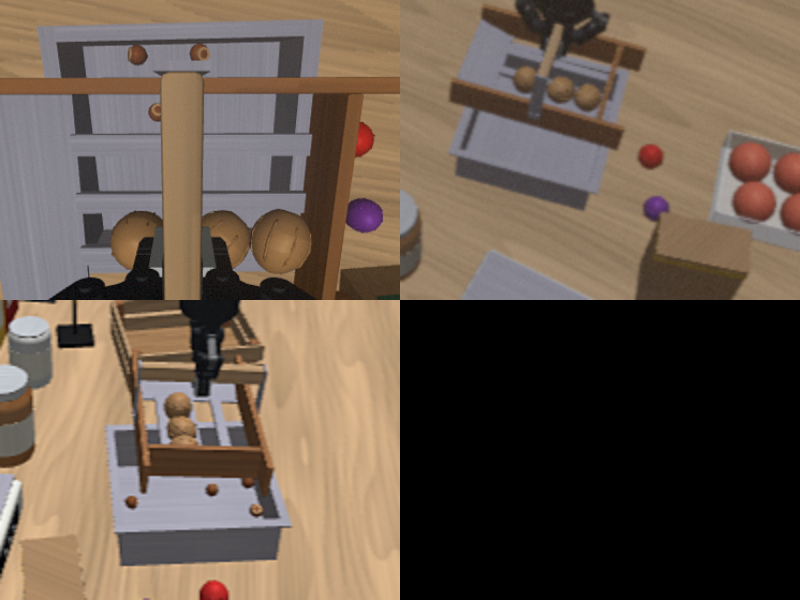

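All four hazelnuts are in the pan: side panel (132,502), (212,490), (248,482), (257,510). The three walnuts sit in one slot of the sieve. I'll measure the sieve's level relative to the gripper before carrying.

```bash
cat >> h.py <<'E'
def level(c0=None,ang=None,cams=('side','scene')):
    "bar top height along the bar and rear wall top height along it, from the cloud"
    o=robot.get_obs(); a=np.radians(9.4) if ang is None else ang
    c0=np.array(o['ee_pos'][:2]) if c0 is None else np.array(c0)
    e=np.array([np.cos(a),np.sin(a)]); n=np.array([-e[1],e[0]])
    for cam in cams:
        o,p,d=snap(cam); W=cloud(cam,d,o).reshape(-1,3); W=W[np.isfinite(W[:,0])]
        s=(W[:,:2]-c0)@e; t=(W[:,:2]-c0)@n
        z0=o['ee_pos'][2]
        m=(abs(t)<.014)&(abs(s)>.035)&(abs(s)<.078)&(abs(W[:,2]-z0-.02)<.03)
        for nm,mm in (('bar',m),('rear',(abs(t-.088)<.016)&(abs(s)<.07)&(abs(W[:,2]-z0+.035)<.025))):
            S,Z,Tn=s[mm],W[mm,2],t[mm]; pts=[]
            for b in np.arange(-.075,.08,.01):
                k=(S>=b)&(S<b+.01)
                if k.sum()>5: pts.append((b+.005,np.percentile(Z[k],95),np.median(Tn[k])))
            if len(pts)>3:
                P=np.array(pts); f=np.polyfit(P[:,0],P[:,1],1); g=np.polyfit(P[:,0],P[:,2],1)
                print(cam,nm,'slope deg',round(np.degrees(f[0]),2),'z mid',round(f[1],4),'t',round(g[1],4),'yaw off deg',round(np.degrees(g[0]),2),'n',len(P),'s range',S.min().round(3),S.max().round(3))
E
python3 - <<'E'
from h import *
level()
# pan flange with sieve lifted
for cam in ('side','scene'):
    o,p,d=snap(cam); W=cloud(cam,d).reshape(-1,3)
    f=W[(W[:,0]>.3)&(W[:,0]<.65)&(W[:,1]>0)&(W[:,1]<.33)&(W[:,2]>.069)&(W[:,2]<.081)]
    print(cam,cv2.minAreaRect(f[:,:2].astype(np.float32)*1000))
    c=W[(W[:,0]>.33)&(W[:,0]<.68)&(W[:,1]>-.41)&(W[:,1]<-.1)&(W[:,2]>.066)&(W[:,2]<.08)]; 
E
```

```text
side bar slope deg 3.37 z mid 0.2583 t 0.0068 yaw off deg 0.73 n 9 s range -0.078 0.078
side rear slope deg 3.4 z mid 0.1933 t 0.0915 yaw off deg 0.62 n 15 s range -0.07 0.069
scene bar slope deg 5.99 z mid 0.2574 t 0.0018 yaw off deg -3.58 n 4 s range 0.035 0.078
scene rear slope deg 3.34 z mid 0.1948 t 0.0836 yaw off deg -1.21 n 14 s range -0.07 0.07
side ((469.1990966796875, 158.1177978515625), (234.86932373046875, 235.77670288085938), 11.133233070373535)
scene ((473.0295715332031, 153.40232849121094), (241.01211547851562, 228.25979614257812), 11.157986640930176)
```

Call:
{"op": "arm_command", "data": {"steps": [{"dx": 0,"dy": 0,"dz": -0.02,"wx": 0,"wy": 0.013,"wz": 0},{"dx": 0,"dy": 0,"dz": -0.02,"wx": 0,"wy": 0.013,"wz": 0},{"dx": 0.003,"dy": -0.03,"dz": -0.02,"wx": 0,"wy": 0.011,"wz": 0},{"dx": 0.006,"dy": -0.06,"dz": -0.01,"wx": 0,"wy": 0,"wz": 0},{"dx": 0.009,"dy": -0.08,"dz": -0.005,"wx": 0,"wy": 0,"wz": 0},{"dx": 0.01,"dy": -0.09,"dz": -0.005,"wx": 0,"wy": 0,"wz": 0},{"dx": 0.01,"dy": -0.09,"dz": -0.005,"wx": 0,"wy": 0,"wz": 0},{"dx": 0.01,"dy": -0.09,"dz": -0.005,"wx": 0,"wy": 0,"wz": 0},{"dx": 0.01,"dy": -0.09,"dz": -0.005,"wx": 0,"wy": 0,"wz": 0},{"dx": 0.01,"dy": -0.09,"dz": -0.005,"wx": 0,"wy": 0,"wz": 0},{"dx": 0.01,"dy": -0.09,"dz": -0.005,"wx": 0,"wy": 0,"wz": 0},{"dx": 0.01,"dy": -0.08,"dz": -0.005,"wx": 0,"wy": 0,"wz": 0},{"dx": 0.009,"dy": -0.06,"dz": -0.005,"wx": 0,"wy": 0,"wz": 0},{"dx": 0.006,"dy": -0.04,"dz": -0.005,"wx": 0,"wy": 0,"wz": 0},{"dx": 0.004,"dy": -0.025,"dz": 0,"wx": 0,"wy": 0,"wz": 0},{"dx": 0,"dy": -0.01,"dz": 0,"wx": 0,"wy": 0,"wz": 0}]}}

```text
time: 7.42
ee_pos: [0.4863, -0.1318, 0.2623]
orientation: [-3.132, -0.057, -2.964]
force: [-0.2, 0.3, -3.3]
opening: 0.0125
```

```bash
python3 - <<'E'
from h import *
togo([.49,-.189,.25])
level(cams=('side',))
ims=[]
for c,(r,q) in (('scene',(100,160)),('side',(150,220))):
    o,p,d=snap(c); ims.append(cv2.resize(p[r:r+150,q:q+200,::-1],(400,300)))
cv2.imwrite('pics/m5.png',np.hstack(ims))
for cam in ('side','scene'):
    o,p,d=snap(cam); W=cloud(cam,d).reshape(-1,3)
    q=W[(W[:,0]>.33)&(W[:,0]<.68)&(W[:,1]>-.41)&(W[:,1]<-.1)&(W[:,2]>.066)&(W[:,2]<.08)]; print('crate',cv2.minAreaRect(q[:,:2].astype(np.float32)*1000))
E
```

```text
t 7.42 ee [ 0.4863 -0.1318  0.2623] rpy deg [-179.4   -3.3 -169.8] open 0.0125 F [-0.2  0.3 -3.3] j [-0.31 -0.12  1.41 -0.04  1.9  -2.07]
tool shift [ 0.0194 -0.1894  0.044 ]
side bar slope deg -0.98 z mid 0.293 t 0.0073 yaw off deg 1.21 n 9 s range -0.078 0.078
side rear slope deg -0.49 z mid 0.2282 t 0.0916 yaw off deg 1.24 n 15 s range -0.07 0.07
crate ((505.91986083984375, -255.0899200439453), (241.36680603027344, 210.76144409179688), 17.045961380004883)
crate ((510.9366455078125, -259.241943359375), (247.89793395996094, 203.13856506347656), 17.023529052734375)
```

View pics/m5.png

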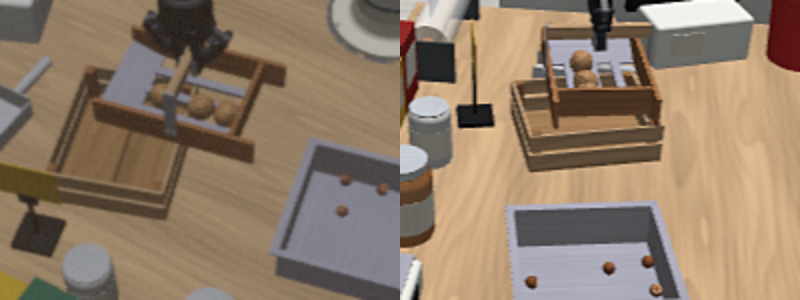

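Walnuts are aboard, hazelnuts in the pan, sieve level. I'll advance a little and begin tipping.

Call:
{"op": "arm_command", "data": {"steps": [{"dx": 0,"dy": -0.04,"dz": 0,"wx": 0,"wy": 0,"wz": 0},{"dx": 0.005,"dy": -0.05,"dz": 0,"wx": 0,"wy": 0,"wz": 0},{"dx": 0.005,"dy": -0.025,"dz": 0,"wx": 0,"wy": 0,"wz": 0},{"dx": 0,"dy": 0,"dz": 0,"wx": -0.03,"wy": 0,"wz": 0},{"dx": 0,"dy": 0,"dz": 0,"wx": -0.05,"wy": 0,"wz": 0},{"dx": 0,"dy": 0,"dz": 0,"wx": -0.05,"wy": 0,"wz": 0},{"dx": 0,"dy": 0,"dz": 0,"wx": -0.05,"wy": 0,"wz": 0},{"dx": 0,"dy": 0,"dz": 0,"wx": -0.05,"wy": 0,"wz": 0},{"dx": 0,"dy": 0,"dz": 0,"wx": -0.03,"wy": 0,"wz": 0}]}}

```text
time: 8.42
ee_pos: [0.4918, -0.1622, 0.2666]
orientation: [2.731, -0.049, -2.949]
force: [0.7, -0.9, -3.7]
opening: 0.0121
```

```bash
python3 - <<'E'
from h import *
togo([.49,-.173,.26])
print(np.round(T(robot.get_obs())[:3,:3],2))
E
```

```text
t 8.42 ee [ 0.4918 -0.1622  0.2666] rpy deg [ 156.5   -2.8 -169. ] open 0.0121 F [ 0.7 -0.9 -3.7] j [-0.55  0.1   1.22  0.31  2.11 -2.19]
tool shift [ 0.0116 -0.0402  0.0071]
[[-0.98 -0.16 -0.12]
 [-0.19  0.9   0.38]
 [ 0.05  0.4  -0.92]]
```

Call:
{"op": "arm_command", "data": {"steps": [{"dx": 0,"dy": -0.016,"dz": -0.007,"wx": -0.035,"wy": 0,"wz": 0},{"dx": 0,"dy": -0.016,"dz": -0.007,"wx": -0.035,"wy": 0,"wz": 0},{"dx": 0,"dy": 0,"dz": 0,"wx": -0.035,"wy": 0,"wz": 0},{"dx": 0,"dy": 0,"dz": 0,"wx": -0.035,"wy": 0,"wz": 0},{"dx": 0,"dy": 0,"dz": 0,"wx": -0.035,"wy": 0,"wz": 0},{"dx": 0,"dy": 0,"dz": 0,"wx": -0.035,"wy": 0,"wz": 0},{"dx": 0,"dy": 0,"dz": 0,"wx": -0.035,"wy": 0,"wz": 0},{"dx": 0,"dy": 0,"dz": 0,"wx": -0.035,"wy": 0,"wz": 0},{"dx": 0,"dy": 0,"dz": 0,"wx": -0.02,"wy": 0,"wz": 0}]}}

```text
time: 9.17
ee_pos: [0.4967, -0.1782, 0.2661]
orientation: [2.248, -0.044, -2.954]
force: [0.5, -1.0, -3.5]
opening: 0.0127
```

```bash
python3 - <<'E'
from h import *
togo([.49,-.173,.26])
print(np.round(T(robot.get_obs())[:3,2],2))
for c in ('scene','side'):
    o,p,d=snap(c); W=cloud(c,d)
    print(c,[(np.round(np.nanmedian(W[s['pixels']],0),3),s['point'],round(s['score'],2)) for s in silhouettes('walnut_a_mid',c)])
E
```

```text
t 9.17 ee [ 0.4967 -0.1782  0.2661] rpy deg [ 128.8   -2.5 -169.3] open 0.0127 F [ 0.5 -1.  -3.5] j [-0.71  0.37  1.09  0.7   2.34 -2.12]
tool shift [ 0.0176 -0.003   0.0298]
[-0.17  0.76 -0.63]
scene [(array([ 0.55 , -0.236,  0.038]), [183.5, 222.5], 0.69)]
side []
```

Call:
{"op": "arm_command", "data": {"steps": [{"dx": 0,"dy": 0,"dz": 0,"wx": -0.035,"wy": 0,"wz": 0},{"dx": 0,"dy": 0,"dz": 0,"wx": -0.035,"wy": 0,"wz": 0},{"dx": 0,"dy": 0,"dz": 0,"wx": -0.01,"wy": 0,"wz": 0},{"dx": 0,"dy": 0,"dz": 0,"wx": 0,"wy": 0,"wz": 0},{"dx": 0,"dy": 0,"dz": 0,"wx": 0,"wy": 0,"wz": 0},{"dx": 0,"dy": 0,"dz": 0,"wx": 0,"wy": 0,"wz": 0}]}}

```text
time: 9.87
ee_pos: [0.4978, -0.1765, 0.2718]
orientation: [2.14, -0.036, -2.951]
force: [-0.0, 0.0, -2.7]
opening: 0.0124
```

```bash
python3 - <<'E'
from h import *
togo([.49,-.173,.26]); ims=[]
for c,(r,q) in (('scene',(100,160)),('side',(150,220))):
    o,p,d=snap(c); W=cloud(c,d); ims.append(cv2.resize(p[r:r+150,q:q+200,::-1],(400,300)))
    print(c,[(np.round(np.nanmedian(W[s['pixels']],0),3),s['point'],round(s['score'],2)) for s in silhouettes('walnut_a_mid',c)])
cv2.imwrite('pics/m6.png',np.hstack(ims))
E
```

```text
t 9.87 ee [ 0.4978 -0.1765  0.2718] rpy deg [ 122.6   -2.1 -169.1] open 0.0124 F [-0.   0.  -2.7] j [-0.73  0.41  1.07  0.8   2.38 -2.08]
tool shift [ 0.022  -0.025   0.0354]
scene [(array([ 0.515, -0.12 ,  0.288]), [135.9, 252.9], 0.25)]
side [(array([0.756, 0.094, 0.093]), [247.1, 219.5], 0.27)]
```

View pics/m6.png

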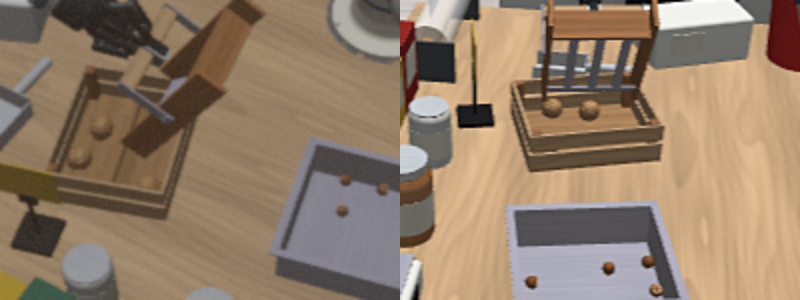

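All three walnuts are in the crate: left panel (100,125), (80,157), (148,185). Levelling the sieve before returning.

Call:
{"op": "arm_command", "data": {"steps": [{"dx": 0,"dy": 0,"dz": -0.02,"wx": 0.03,"wy": 0,"wz": 0},{"dx": 0,"dy": 0,"dz": 0,"wx": 0.07,"wy": 0,"wz": 0},{"dx": 0,"dy": 0,"dz": 0,"wx": 0.07,"wy": 0,"wz": 0},{"dx": 0,"dy": 0,"dz": 0,"wx": 0.07,"wy": 0,"wz": 0},{"dx": 0,"dy": 0,"dz": 0,"wx": 0.07,"wy": 0,"wz": 0},{"dx": 0,"dy": 0,"dz": 0,"wx": 0.07,"wy": 0,"wz": 0},{"dx": 0,"dy": 0,"dz": 0,"wx": 0.07,"wy": 0,"wz": 0},{"dx": 0,"dy": 0,"dz": 0,"wx": 0.07,"wy": 0,"wz": 0},{"dx": 0,"dy": 0,"dz": 0,"wx": 0.06,"wy": 0,"wz": 0},{"dx": 0,"dy": 0,"dz": 0,"wx": 0.04,"wy": 0,"wz": 0},{"dx": 0,"dy": 0,"dz": 0,"wx": 0,"wy": 0,"wz": 0}]}}

```text
time: 10.98
ee_pos: [0.4975, -0.183, 0.2769]
orientation: [-3.129, -0.032, -2.948]
force: [-0.3, 0.3, -2.4]
opening: 0.0121
```

```bash
python3 - <<'E'
from h import *
togo([.4695,.157,.25])
level(cams=('side',))
E
```

```text
t 10.98 ee [ 0.4975 -0.183   0.2769] rpy deg [-179.3   -1.9 -168.9] open 0.0121 F [-0.3  0.3 -2.4] j [-0.4  -0.07  1.33 -0.03  1.9  -2.17]
tool shift [-0.1288  1.1311  0.071 ]
side bar slope deg 1.1 z mid 0.3084 t 0.0073 yaw off deg 1.94 n 9 s range -0.078 0.076
side rear slope deg 1.21 z mid 0.2427 t 0.0914 yaw off deg 1.84 n 15 s range -0.07 0.07
```

Call:
{"op": "arm_command", "data": {"steps": [{"dx": -0.005,"dy": 0.05,"dz": 0,"wx": 0,"wy": 0.012,"wz": 0.009},{"dx": -0.011,"dy": 0.1,"dz": 0,"wx": 0,"wy": 0,"wz": 0},{"dx": -0.013,"dy": 0.12,"dz": 0,"wx": 0,"wy": 0,"wz": 0},{"dx": -0.013,"dy": 0.12,"dz": 0,"wx": 0,"wy": 0,"wz": 0},{"dx": -0.013,"dy": 0.12,"dz": 0,"wx": 0,"wy": 0,"wz": 0},{"dx": -0.013,"dy": 0.12,"dz": 0,"wx": 0,"wy": 0,"wz": 0},{"dx": -0.013,"dy": 0.12,"dz": 0,"wx": 0,"wy": 0,"wz": 0},{"dx": -0.013,"dy": 0.12,"dz": 0,"wx": 0,"wy": 0,"wz": 0},{"dx": -0.013,"dy": 0.1,"dz": 0,"wx": 0,"wy": 0,"wz": 0},{"dx": -0.01,"dy": 0.06,"dz": 0,"wx": 0,"wy": 0,"wz": 0},{"dx": -0.005,"dy": 0.03,"dz": 0,"wx": 0,"wy": 0,"wz": 0},{"dx": 0,"dy": 0,"dz": 0,"wx": 0,"wy": 0,"wz": 0},{"dx": 0,"dy": 0,"dz": 0,"wx": 0,"wy": 0,"wz": 0}]}}

```text
time: 12.12
ee_pos: [0.4757, 0.1458, 0.2667]
orientation: [3.119, -0.082, -2.976]
force: [0.5, 0.1, -3.1]
opening: 0.0122
```

```bash
cat >> h.py <<'E'
def place(cams=('side','scene')):
    "bar ends and pan flange, plan rectangles (mm)"
    for cam in cams:
        o,p,d=snap(cam); W=cloud(cam,d).reshape(-1,3); W=W[np.isfinite(W[:,0])]
        N=W[(W[:,0]>.3)&(W[:,0]<.65)&(W[:,1]>0)&(W[:,1]<.33)]
        f=N[(N[:,2]>.069)&(N[:,2]<.08)]; print(cam,'pan',[np.round(v,1) for v in cv2.minAreaRect(f[:,:2].astype(np.float32)*1000)])
        zt=o['ee_pos'][2]-.037   # boards' top
        b=N[abs(N[:,2]-zt)<.006]; print(cam,'boards',[np.round(v,1) for v in cv2.minAreaRect(b[:,:2].astype(np.float32)*1000)])
E
python3 - <<'E'
from h import *
togo([.4695,.157,.25])
level(); place()
E
```

```text
t 12.12 ee [0.4757 0.1458 0.2667] rpy deg [ 178.7   -4.7 -170.5] open 0.0122 F [ 0.5  0.1 -3.1] j [ 0.21 -0.11  1.39  0.03  1.94 -1.51]
tool shift [0.0096 0.0388 0.0574]
side bar slope deg -1.49 z mid 0.2983 t 0.0062 yaw off deg 0.23 n 9 s range -0.078 0.078
side rear slope deg -0.97 z mid 0.2359 t 0.0931 yaw off deg 0.11 n 15 s range -0.07 0.069
scene bar slope deg -5.14 z mid 0.304 t 0.0033 yaw off deg -5.34 n 5 s range 0.035 0.077
scene rear slope deg -1.79 z mid 0.2386 t 0.0856 yaw off deg -0.13 n 15 s range -0.07 0.07
side pan [array([469.7, 156.6]), array([234.5, 234.8]), np.float64(11.2)]
side boards [array([474.5, 147.8]), array([164.6, 252.1]), np.float64(9.2)]
scene pan [array([473.1, 153.3]), array([239.9, 228.1]), np.float64(11.2)]
scene boards [array([479.2, 143. ]), array([170.9, 249.1]), np.float64(9.7)]
```

Call:
{"op": "arm_command", "data": {"steps": [{"dx": 0.014,"dy": 0.033,"dz": 0,"wx": 0.01,"wy": -0.014,"wz": -0.01},{"dx": 0,"dy": 0,"dz": 0.03,"wx": 0,"wy": 0,"wz": 0},{"dx": 0,"dy": 0,"dz": 0.06,"wx": 0,"wy": 0,"wz": 0},{"dx": 0,"dy": 0,"dz": 0.06,"wx": 0,"wy": 0,"wz": 0},{"dx": 0,"dy": 0,"dz": 0.06,"wx": 0,"wy": 0,"wz": 0},{"dx": 0,"dy": 0,"dz": 0.03,"wx": 0,"wy": 0,"wz": 0},{"dx": 0,"dy": 0,"dz": 0.01,"wx": 0,"wy": 0,"wz": 0},{"dx": 0,"dy": 0,"dz": 0,"wx": 0,"wy": 0,"wz": 0}]}}

```text
time: 12.98
ee_pos: [0.4668, 0.1467, 0.1897]
orientation: [3.135, -0.056, -2.974]
force: [-0.9, 1.2, -2.5]
opening: 0.012
```

```bash
python3 - <<'E'
from h import *
togo([.470,.155,.156])
level(cams=('side',)); place()
E
```

```text
t 12.98 ee [0.4668 0.1467 0.1897] rpy deg [ 179.7   -3.2 -170.4] open 0.012 F [-0.9  1.2 -2.5] j [ 0.23 -0.16  1.57  0.01  1.79 -1.51]
tool shift [-0.0213  0.0248  0.1113]
side bar slope deg -0.38 z mid 0.2214 t 0.0067 yaw off deg 0.04 n 9 s range -0.078 0.077
side rear slope deg -0.38 z mid 0.1578 t 0.0922 yaw off deg 0.44 n 15 s range -0.07 0.07
side pan [array([469.5, 157.3]), array([234.7, 234.9]), np.float64(11.2)]
side boards [array([465.3, 149.1]), array([168.5, 250.4]), np.float64(9.4)]
scene pan [array([478.9, 154.9]), array([229. , 228.7]), np.float64(10.8)]
scene boards [array([472.9, 144.7]), array([169.7, 249.5]), np.float64(9.9)]
```

Call:
{"op": "arm_command", "data": {"steps": [{"dx": -0.02,"dy": 0.025,"dz": 0.02,"wx": 0,"wy": -0.004,"wz": -0.012},{"dx": 0,"dy": 0,"dz": 0.03,"wx": 0,"wy": 0,"wz": 0},{"dx": 0,"dy": 0,"dz": 0.03,"wx": 0,"wy": 0,"wz": 0},{"dx": 0,"dy": 0,"dz": 0.01,"wx": 0,"wy": 0,"wz": 0},{"dx": 0,"dy": 0,"dz": 0,"wx": 0,"wy": 0,"wz": 0}]}}

```text
time: 13.55
ee_pos: [0.4729, 0.1573, 0.1648]
orientation: [3.134, -0.04, -2.952]
force: [-0.2, 0.2, -2.6]
opening: 0.0121
```

```bash
python3 - <<'E'
from h import *
togo([.470,.155,.156])
level(cams=('side',)); place(('side',))
E
```

```text
t 13.55 ee [0.4729 0.1573 0.1648] rpy deg [ 179.5   -2.3 -169.1] open 0.0121 F [-0.2  0.2 -2.6] j [ 0.25 -0.15  1.6   0.01  1.73 -1.51]
tool shift [ 0.0099 -0.0059  0.0299]
side bar slope deg 0.59 z mid 0.1973 t 0.0063 yaw off deg 1.74 n 9 s range -0.078 0.077
side rear slope deg 0.57 z mid 0.1329 t 0.0924 yaw off deg 1.68 n 15 s range -0.07 0.07
side pan [array([469.6, 158.3]), array([234. , 233.4]), np.float64(11.2)]
side boards [array([473.3, 159.5]), array([167. , 253.3]), np.float64(12.1)]
```

Centred on the pan, about 10 mm above the rims. I'll lower the rest and watch the force.

Call:
{"op": "arm_command", "data": {"steps": [{"dx": 0.005,"dy": -0.004,"dz": 0.02,"wx": 0,"wy": 0.004,"wz": 0},{"dx": 0,"dy": 0,"dz": 0.015,"wx": 0,"wy": 0,"wz": 0},{"dx": 0,"dy": 0,"dz": 0.003,"wx": 0,"wy": 0,"wz": 0}]}}

```text
time: 13.9
ee_pos: [0.4722, 0.1559, 0.1559]
orientation: [3.133, -0.042, -2.952]
force: [-0.3, 1.4, 6.8]
opening: 0.0118
```

```bash
python3 - <<'E'
from h import *
togo([.470,.155,.156])
level(cams=('side',)); place(('side',))
E
```

```text
t 13.9 ee [0.4722 0.1559 0.1559] rpy deg [ 179.5   -2.4 -169.1] open 0.0118 F [-0.3  1.4  6.8] j [ 0.24 -0.15  1.62  0.01  1.71 -1.52]
tool shift [ 0.0078 -0.0016  0.0001]
side bar slope deg 0.36 z mid 0.1877 t 0.0063 yaw off deg 1.86 n 9 s range -0.078 0.078
side rear slope deg 0.6 z mid 0.1242 t 0.0922 yaw off deg 1.68 n 15 s range -0.07 0.07
side pan [array([468.8, 161.3]), array([235.8, 241.8]), np.float64(10.8)]
side boards [array([472.2, 156.7]), array([166.7, 253.1]), np.float64(11.3)]
```

Call:
{"op": "arm_command", "data": {"steps": [{"dx": 0,"dy": 0,"dz": 0,"wx": 0,"wy": 0,"wz": 0},{"dx": 0,"dy": 0,"dz": 0,"wx": 0,"wy": 0,"wz": 0},{"dx": 0,"dy": 0,"dz": 0,"wx": 0,"wy": 0,"wz": 0},{"dx": 0,"dy": 0,"dz": 0,"wx": 0,"wy": 0,"wz": 0},{"dx": 0,"dy": 0,"dz": 0,"wx": 0,"wy": 0,"wz": 0},{"dx": 0,"dy": 0,"dz": 0,"wx": 0,"wy": 0,"wz": 0}], "fingers": 1}}

```text
time: 14.5
ee_pos: [0.4727, 0.1559, 0.157]
orientation: [3.133, -0.04, -2.952]
force: [-0.2, 0.3, -0.2]
opening: 0.083
```

Call:
{"op": "arm_command", "data": {"steps": [{"dx": 0,"dy": 0,"dz": -0.03,"wx": 0,"wy": 0,"wz": 0},{"dx": 0,"dy": 0,"dz": -0.06,"wx": 0,"wy": 0,"wz": 0},{"dx": 0,"dy": 0,"dz": -0.1,"wx": 0,"wy": 0,"wz": 0},{"dx": 0,"dy": 0,"dz": -0.12,"wx": 0,"wy": 0,"wz": 0},{"dx": 0,"dy": 0,"dz": -0.12,"wx": 0,"wy": 0,"wz": 0},{"dx": 0,"dy": 0,"dz": -0.08,"wx": 0,"wy": 0,"wz": 0},{"dx": 0,"dy": 0,"dz": 0,"wx": 0,"wy": 0,"wz": 0},{"dx": 0,"dy": 0,"dz": 0,"wx": 0,"wy": 0,"wz": 0}]}}

```text
time: 15.17
ee_pos: [0.4779, 0.1554, 0.3181]
orientation: [3.133, -0.043, -2.952]
force: [0.3, -0.6, -0.3]
opening: 0.085
```

```bash
python3 - <<'E'
from h import *
togo([.470,.155,.156])
ims=[]
for cam,(r,q) in (('side',(170,200)),('scene',(120,160)),('wrist',(0,0))):
    o,p,d=snap(cam); ims.append(cv2.resize(p[r:r+180,q:q+240,::-1] if cam!='wrist' else p[:,:,::-1],(400,300)))
    W=cloud(cam,d,o).reshape(-1,3); W=W[np.isfinite(W[:,0])]
    N=W[(W[:,0]>.3)&(W[:,0]<.65)&(W[:,1]>0)&(W[:,1]<.33)]
    for nm,lo,hi in (('bar',.172,.195),('boards',.117,.13),('pan',.069,.08)):
        f=N[(N[:,2]>lo)&(N[:,2]<hi)]
        if len(f): print(cam,nm,[np.round(v,1) for v in cv2.minAreaRect(f[:,:2].astype(np.float32)*1000)],np.percentile(f[:,2],95).round(4))
ims.append(np.zeros_like(ims[0]))
cv2.imwrite('pics/m7.png',np.vstack([np.hstack(ims[:2]),np.hstack(ims[2:])]))
E
```

```text
t 15.17 ee [0.4779 0.1554 0.3181] rpy deg [ 179.5   -2.5 -169.1] open 0.085 F [ 0.3 -0.6 -0.3] j [ 0.24 -0.1   1.29  0.01  2.   -1.52]
tool shift [ 0.0025 -0.0007  0.5409]
side bar [array([471.1, 158.3]), array([168. ,  20.2]), np.float64(11.1)] 0.1884
side boards [array([471.9, 159.2]), array([166.5, 249.8]), np.float64(11.9)] 0.1252
side pan [array([468.6, 161.7]), array([234.5, 240.3]), np.float64(11.1)] 0.0793
scene bar [array([477.2, 153.2]), array([172.1,  16.5]), np.float64(10.9)] 0.1906
scene boards [array([478.1, 153. ]), array([173.9, 249.7]), np.float64(10.9)] 0.1271
scene pan [array([472.8, 153.7]), array([241. , 246.6]), np.float64(11.7)] 0.0797
wrist bar [array([473.3, 156.5]), array([167.7,  17.9]), np.float64(10.9)] 0.1875
wrist boards [array([473.6, 156.3]), array([162. , 249.7]), np.float64(10.8)] 0.1236
wrist pan [array([470.9, 161.3]), array([235. , 236.8]), np.float64(11.2)] 0.0792
```

View pics/m7.png

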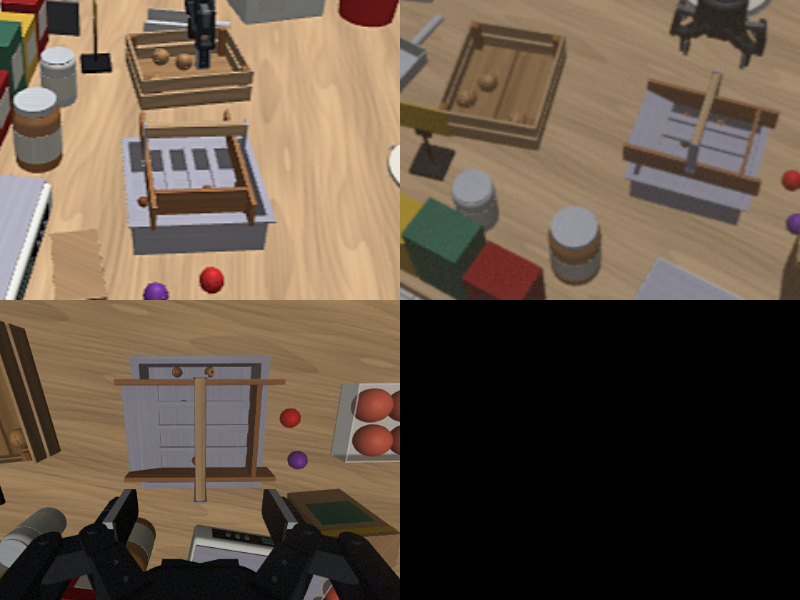

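The sieve is back, level and square. Two walnuts are plain in the crate at scene panel (465,98) and (487,82). I'll confirm the third, which shows in the wrist panel at (17,437).

```bash
python3 - <<'E'
from h import *
o,p,d=snap('wrist'); W=cloud('wrist',d,o); print(np.round(W[192,24],3),np.round(W[180:200:4,16:34:6].reshape(-1,3),3).tolist())
print([(np.round(np.nanmedian(W[s['pixels']],0),3),s['point'],round(s['score'],2)) for s in silhouettes('walnut_a_mid','wrist')])
o,p,d=snap('scene'); W=cloud('scene',d)
print([(np.round(np.nanmedian(W[s['pixels']],0),3),s['point'],round(s['score'],2)) for s in silhouettes('walnut_a_mid','scene')])
a=np.radians(17);c=np.array([.508,-.257])
V=W.reshape(-1,3);q=V[:,:2]-c; x=q@[np.cos(a),np.sin(a)]; y=q@[-np.sin(a),np.cos(a)]
m=(abs(x)<.11)&(abs(y)<.09)&(V[:,2]>.02)&(V[:,2]<.08)
img=np.zeros(d.size,np.uint8); img[m]=255
n,l,st,ct=cv2.connectedComponentsWithStats(img.reshape(d.shape))
for i in range(1,n):
    if st[i,4]>25: k=l.ravel()==i; print(st[i],np.round([x[k].mean(),y[k].mean(),V[k,2].max()],3))
cv2.imwrite('pics/m8.png',cv2.resize(p[120:220,170:300,::-1],None,fx=6,fy=6))
E
```

```text
[ 0.56  -0.181  0.042] [[0.558, -0.222, 0.005], [0.556, -0.212, 0.006], [0.548, -0.188, 0.026], [0.554, -0.199, 0.033], [0.552, -0.189, 0.035], [0.551, -0.182, 0.034], [0.558, -0.195, 0.038], [0.556, -0.185, 0.04], [0.556, -0.18, 0.036], [0.563, -0.192, 0.042], [0.561, -0.184, 0.042], [0.56, -0.178, 0.04], [0.567, -0.191, 0.044], [0.567, -0.184, 0.042], [0.566, -0.177, 0.041]]
[(array([ 0.566, -0.183,  0.039]), [194.5, 26.3], 0.69)]
[(array([ 0.573, -0.189,  0.042]), [191.4, 230.1], 0.53)]
[204 133   5  15  47] [-0.1   -0.084  0.08 ]
[250 141   6  14  44] [-0.099  0.08   0.079]
[206 164  12  11 102] [ 0.006 -0.036  0.053]
[193 173  13  12 109] [ 0.053 -0.066  0.049]
[224 187  17   8  74] [0.084 0.052 0.079]
```

View pics/m8.png

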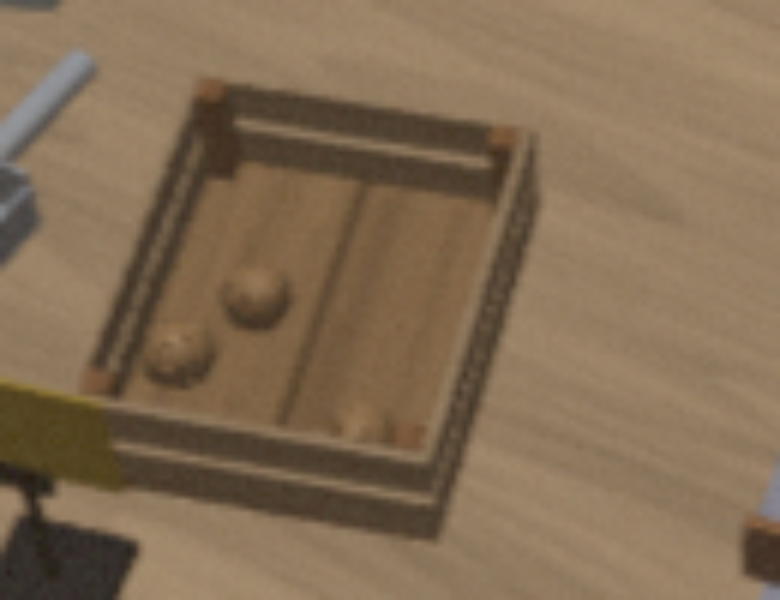

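All three walnuts lie on the crate floor; the third is at (360,425), just inside the near wall. Handing in.

```bash
python3 -c "
from h import *
print(robot.sign_off())"
```

```text
the job is handed in; nothing more can be done
None
```

I shook the sieve over the pan until all four hazelnuts dropped through, tipped the three walnuts into the crate, and set the empty sieve back on the pan. I handed the job in at about 15 s of the 51 s allowed. The hand-in returned no verdict.

**Last checks**
- **Hazelnuts:** I counted all four in the pan while the sieve was lifted. With the sieve back on top they can't all be seen at once, so I didn't recount.
- **Walnuts:** all three are on the crate floor. The third sits close to the near wall, with its centre inside the crate.
- **Sieve position:** the handle is within about 4 mm of the pan's centre and about 175 mm above the counter. It is square to the pan within about 1°. Just before release it was level within about 0.6°.
- **Gripper:** open and about 0.14 m above the sieve's handle, touching nothing.
- **Other goods:** they look unmoved in the pictures, but I did not measure them again.

**What went wrong or disagreed**
- During the shake the arm sank about 27 mm. The bar slipped and turned a few degrees in the pads; I raised and re-levelled it before carrying on. The fingers came closer to the walnuts than planned, with no sign of contact in the pictures or force readings.
- The two fixed cameras disagreed by about 5 mm on position, so I compared the handle with the pan within each camera.

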